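# Pack the glue blocks in the sliding-cover case and set its tally dial

### The job

Put all the brown glue blocks on the plywood board away in the blue parts case: press the red latch tab down and, holding it down, slide the cover back fully open, then lay every block flat in the bay. Slide the cover fully shut so that the latch snaps home by itself, and last of all turn the black dial on the cover to the mark that shows how many blocks are inside (3 or 4). Leave the steel hinge and the tape measure where they are.

Things in the scene. Friction and masses are not known exactly. Their poses are not given: they have to be found in the camera images.
- case: blue parts case, aluminium side rails, fixed, 330x170x62 mm. Origin on the table under the middle of its open bay; x to the far end (cover opens that way), y left. Bay 150x150 mm inside, floor 6 mm up, 8 mm front wall 51 mm high; rails 62.5 mm high, lips leave 146 mm clear in y. Solid deck 51 mm high behind (x 75 to 247 mm). Blocks lying flat leave the cover room, a block on end does not
- bay_floor (a point): centre of the bay's inner floor, 6 mm above the table; axes as the case
- cover (a joint): slide of the grey cover (164x152x6 mm, top 58 mm up, captive in the rails), m: 0 = fully shut, 0.158 = fully open, along the case's +x; friction about 1.2 N. Shut, it is locked by the latch: it slides open only while the red tab is down (needed for the first 15 mm). Open, it clears the bay to 60 mm beyond its middle
- latch (a joint): red rocker latch on the cover's front edge, rad: 0 = up (latched if shut), 0.36 = at its stop. Pressing its raised pad lifts a hook over the case's front wall; clear from 0.24 (pad's front edge down 4.5 mm; stop at 6.5 mm), about 5 N; springs back. Sliding shut, the hook rides up a ramp by itself (push up to about 10 N in the last 10 mm) and snaps down
- pad_top (a point): middle of the top of the red tab's raised pad, 13 (x) x 30 (y) mm, 71 mm above the table when up, 42.5 mm in front (-x) of the bay's middle when the cover is shut; travels with the cover. Pivot 24.5 mm in front of it; the black rib's front face is 13.5 mm behind it (+x) and 3 mm higher
- rib_top (a point): middle of the top of the black finger rib fixed across the cover, 10 (x) x 90 (y) x 16 mm high, top 74 mm above the table, 24 mm in front of the bay's middle when shut; travels with the cover. A fingertip holding the pad down can push its front face to open; push its back face toward -x to shut. 45 mm free between it and the dial's bar
- dial (a joint): the tally dial, rad, turning clockwise seen from above: 0 = pointer at the plain line on the robot's side of the scale, then 0.4 rad for each count: 0.4, 0.8, 1.2, 1.6 at the marks of one, two, three and four dots; range 0 to 1.9; friction 0.02 N m, stays where left
- dial_grip (a point): grip point of the black dial, on its axis, 75.5 mm above the table, 46 mm behind the bay's centre when shut; travels with the cover. Its bar grip is 40 long x 14 wide, from 65.5 to 84.5 mm above the table, on a disc of 42 mm; this point's x axis runs along the bar, with the white pointer line on its -x end
- block_1_center (a point): loose 30 x 60 x 30 mm brown hardwood glue block lying on the plywood board (top 36 mm above the table); this point is its centre (15 mm above its underside), y along its 60 mm length, x and z across its two 30 mm widths. Weighs about 30 g. Absent (None) in some runs: there are 3 or 4 blocks
- block_2_center (a point): loose 30 x 60 x 30 mm brown hardwood glue block lying on the plywood board (top 36 mm above the table); this point is its centre (15 mm above its underside), y along its 60 mm length, x and z across its two 30 mm widths. Weighs about 30 g. Absent (None) in some runs: there are 3 or 4 blocks
- block_3_center (a point): loose 30 x 60 x 30 mm brown hardwood glue block lying on the plywood board (top 36 mm above the table); this point is its centre (15 mm above its underside), y along its 60 mm length, x and z across its two 30 mm widths. Weighs about 30 g. Absent (None) in some runs: there are 3 or 4 blocks
- block_4_center (a point): loose 30 x 60 x 30 mm brown hardwood glue block lying on the plywood board (top 36 mm above the table); this point is its centre (15 mm above its underside), y along its 60 mm length, x and z across its two 30 mm widths. Weighs about 30 g. Absent (None) in some runs: there are 3 or 4 blocks
- board: plywood glue-up board, fixed, 150 (x) x 440 (y) x 36 mm, on which the blocks lie at the start; origin under its middle
- hinge: steel butt hinge lying flat, 61 x 63 x 6 mm; bystander, origin under its middle
- tape_center (a point): grey-green tape measure, 37 x 100 x 66 mm, standing; centre; bystander
There are look-alikes about, which are no part of the job. What is shaped like the part that bears block_1_center but purple or turquoise is not meant.

How it is judged:
By the outcome, as a careful person would: the job done as asked, in the order asked, and still so for the second after the job is handed in, with the robot touching nothing.
Of block_1, block_2, block_3, block_4 only 3 to 4 are there at a start; the rules pass over those that are not, and their reading is None.
At some moment in a run one of block_1, block_2, block_3, block_4 may be knocked a few centimetres aside while the robot is not near it.
Once in a run the grip may slacken for a moment while it holds something.
It also fails if it takes over 208 s, if anything falls off the work surface, if the arm or the gripper's body presses on something with over 40 N, if the wrist force passes 120 N, or if a joint passes its speed limit or range.

### The arm

A 6-joint arm with a two-finger parallel gripper is mounted at the origin on a cart in front of the work surface, level with it; the furniture and walls round the work are solid. World frame = base frame: x ahead of the robot, y to its left, z up, the work surface at z = 0. Lengths are in m, angles in degrees, forces in N, time in s.
With the tool pointing down it reaches from about 0.325 to 0.85 m from the base axis. Payload 15.5 kg.
Tool frame: the origin (TCP) lies at the very end of the fingers, on their centre line; the grasp point (between the pads) lies 19 mm behind it; z points along the fingers, y is the line along which they close (so a half turn about z gives the same grasp; the last joint's range is limited). The gripper opens to 91 mm and grips with 3 to 60 N. Pads are 32 mm wide; open, the fingers measure 118 mm over their backs; the gripper's body (76 mm by 178 mm) begins 60 mm behind the grasp point.
Start: joints at [-81.904, 28.281, 77.091, -0, 74.628, -5.472], TCP at [0.147, -0.608, 0.214] pointing down, gripper open.
Joint ranges: [-166.48, 166.48], [-47.26, 123.95], [12.59, 153.08], [-70.14, 250.14], [6.76, 159.57], [-176.63, 176.63]. Speed limits (degrees/s): [108.29, 108.29, 147.25, 172.46, 172.46, 172.46].

### API

Orientations are given as [roll, pitch, yaw] about the fixed x, y, z axes, in that order (R = Rz(yaw) Ry(pitch) Rx(roll)).
In Python, from workcell import env, imaging gives the robot as it stands. The module is installed in compiled form; this text tells all that it offers.
- The arm moves only by the shell command python3 -m pendant 'ROWS'. ROWS is JSON, a list that holds one entry, the list of rows, each a list of 5 numbers: the shift along the tool's x, y, z in cm, then the turn about the tool's z in degrees, then the finger opening in cm, from 0 to 9.12. In form: [[[dx, dy, dz, turn, grip], ...]]. A call has exactly 10 rows; each row is the pose to reach, as a shift and turn from the pose commanded when the call began, along the tool's axes at that moment; what a row does not reach only later rows make up. A row lasts 1/8 s, in which the tool goes at most 62.5 mm and 10.7 degrees, less where a joint would pass 70% of its speed; a pose out of reach is approached as far as the arm can. A call with a gripper value outside its range is refused whole. The fingers move at their own pace and stop on an object; the grip force is fixed at half the most. Time passes only in rows, so rows that repeat a pose let the fingers close, or fill a call up. It gives the time, the measured TCP pose, the force, the opening and the grip force at its end, in the units of the state.
- env.sense(): the state, without advancing time (a new reading comes with each control period).
- imaging.camera(name): name is "side" or "top"; returns (picture, depth): 480x640x3 uint8, red, green, blue; 480x640 float32, m along the optical axis (not along the pixel's ray), 0 where there is no reading.
- imaging.camera_model(name): a dict with "mtx" (3x3 intrinsics, pixels), "origin" and "rotation" of the camera in the world. Camera axes: x right, y down, z forward; pixel columns grow to the right and rows downward; lengths in m; the calibration is good to about 2 mm. A picture is of the moment at which its call begins. camera_model takes no time and is no camera call.
- env.hand_in(): hands the job in; it is judged then, once.
The state is a dict: "time": time; "qpos": joint angles; "joint_velocities": joint speeds; "joint_efforts": joint torques, N m; "ee_pos": TCP position; "orientation": TCP orientation; "force": force on the tool from outside, world axes, zero at the start; "ft_torque": the same for the moment, N m; "finger_gap": finger opening in m; "finger_force": force on a finger pad.
Only numpy, scipy, OpenCV 4.12 (cv2) and the standard library are available. Lean on these libraries where they do the work, as an engineer would, in place of code of your own. Each camera call takes 0.05 s, during which the arm holds its last target. There are 200 camera calls.

## Working session

There is one attempt and no reset: what is moved stays moved. The work goes in short steps, Python scripts to look and compute and a shell command to move; the robot and the scene stay as the last step left them, time stands still between calls to the robot, and variables do not carry over. Pictures are saved under pics/ and viewed, at most 14 in all, crops included, and the job is handed in when it is done.

```bash
mkdir -p pics; cat > h.py <<'E'
import numpy as np, cv2
from workcell import env, imaging
def cam(n):
    p,d=imaging.camera(n); m=imaging.camera_model(n); return p,d,m
def world(u,v,z,m):
    K=np.array(m["mtx"]);R=np.array(m["rotation"]);o=np.array(m["origin"])
    r=R@np.linalg.inv(K)@np.array([u,v,1.]); return o+r*(z-o[2])/r[2]
def cloud(d,m):
    K=np.array(m["mtx"]);R=np.array(m["rotation"]);o=np.array(m["origin"])
    v,u=np.mgrid[:480,:640]; P=np.stack([(u-K[0,2])/K[0,0]*d,(v-K[1,2])/K[1,1]*d,d],-1)
    W=P@R.T+o; W[d==0]=np.nan; return W
def save(n,p): cv2.imwrite("pics/"+n+".png",p[...,::-1])
E
python3 - <<'E'
from h import *
for n in("top","side"):
    p,d,m=cam(n); save(n+"0",p); print(n,m)
s=env.sense(); print(s)
E
```

```text
top {'mtx': array([[488.00930191,   0.        , 316.95592817],
       [  0.        , 488.00930191, 232.06608037],
       [  0.        ,   0.        ,   1.        ]]), 'origin': array([ 0.44120735, -0.00603512,  1.05175637]), 'rotation': array([-175.42478181,   -0.5396499 ,  -90.97028317])}
side {'mtx': array([[622.37847367,   0.        , 325.037464  ],
       [  0.        , 622.37847367, 238.06169773],
       [  0.        ,   0.        ,   1.        ]]), 'origin': array([0.21893088, 0.91683145, 0.84081003]), 'rotation': array([-127.36675903,    1.30442689, -163.01303928])}
{'time': 0.1, 'qpos': array([-8.19045259e+01,  2.83108002e+01,  7.71231673e+01,  1.05279769e-04,
        7.46264881e+01, -5.47232896e+00]), 'joint_velocities': array([ 0.04689367, -0.129938  , -0.04012388,  0.02672219,  0.01113259,
        0.09075351]), 'joint_efforts': array([ 9.60743891e-04, -8.80241203e+01, -3.82546806e+01,  7.05371378e-02,
        4.82850045e-02, -3.73113039e-05]), 'ee_pos': array([ 0.14657383, -0.60723427,  0.21340601]), 'orientation': array([-1.79939830e+02, -5.86637521e-03,  1.35677720e+01]), 'force': array([-0.03987404, -0.46189803, -0.6071835 ]), 'ft_torque': array([-0.00611875, -0.0786078 ,  0.02769023]), 'finger_force': 0.0, 'finger_gap': 0.09118497932492012}
```

Rotation is given as rpy degrees.

```bash
cat > fix.py <<'E'
s=open('h.py').read()
s=s.replace('R=np.array(m["rotation"])','R=Rot.from_euler("xyz",m["rotation"],degrees=True).as_matrix()').replace("import numpy as np, cv2","import numpy as np, cv2\nfrom scipy.spatial.transform import Rotation as Rot")
open('h.py','w').write(s)
E
python3 fix.py
```

```text
(no output)
```

View pics/top0.png

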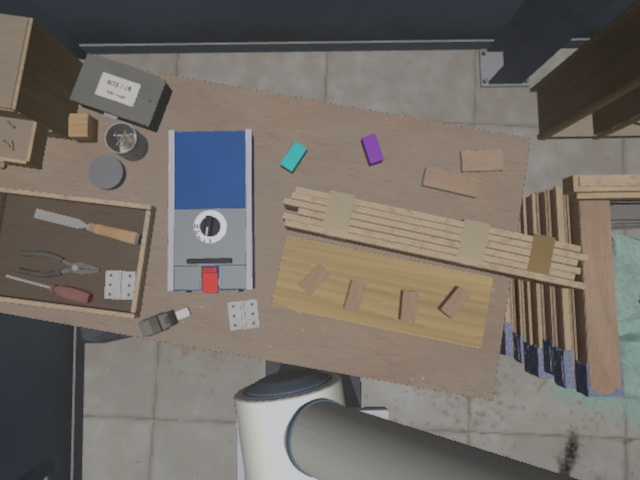

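View pics/side0.png

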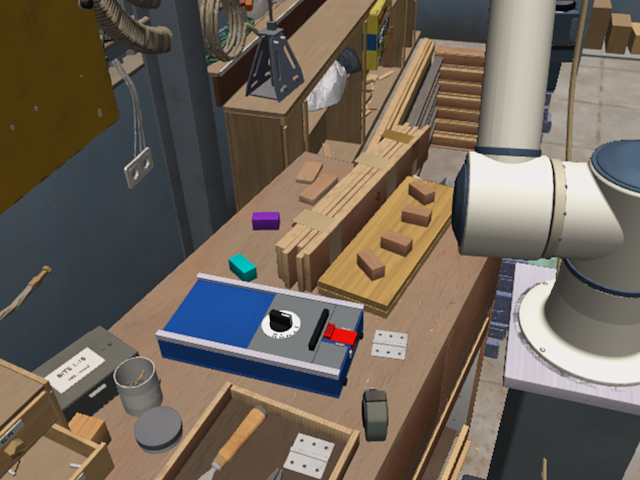

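Top view: the four brown blocks lie on the board at (314,278), (355,295), (408,305) and (455,301). The look-alikes are turquoise (294,157), purple (372,149), and the scrap offcuts at (450,181) and (482,160). The case is at (210,210), with the red tab at (210,279) and the dial at (209,227). The hinge is at (243,315) and the tape at (160,322). I choose the four on the board.

```bash
cat >> h.py <<'E'
def blocks(n="top",box=None,zr=(0.05,0.08)):
    "brown block tops by height from depth within region"
    p,d,m=cam(n); W=cloud(d,m)
    return p,d,m,W
def rects(mask,z,m,amin=60):
    out=[]
    cs,_=cv2.findContours(mask.astype(np.uint8),cv2.RETR_EXTERNAL,cv2.CHAIN_APPROX_NONE)
    for c in cs:
        if cv2.contourArea(c)<amin: continue
        pts=np.array([world(u,v,z,m)[:2] for u,v in c[:,0]],np.float32)*1000
        (x,y),(w,h),a=cv2.minAreaRect(pts)
        if w<h: a+=90; w,h=h,w
        u0,v0=c[:,0].mean(0)
        out.append((round(x,1),round(y,1),round(w,1),round(h,1),round((a+90)%180-90,1),int(u0),int(v0)))
    return out
E
python3 - <<'E'
from h import *
p,d,m=cam("top"); W=cloud(d,m)
x,y,z=W[...,0],W[...,1],W[...,2]
for nm,uv in dict(board=(380,285),table=(270,330),bundle=(400,230),b1=(314,278),b2=(355,295),b3=(408,305),b4=(455,301),deck=(210,160),red=(210,279),lumber2=(480,240)).items(): print(nm,W[uv[1],uv[0]].round(4))
u=np.arange(640)[None];v=np.arange(480)[:,None]
bm=(z>0.055)&(z<0.075)&(u>280)&(v>255)&(u<490)&(v<330)
print("blocks",rects(bm,0.066,m))
hsv=cv2.cvtColor(p,cv2.COLOR_RGB2HSV)
red=((hsv[...,0]<6)|(hsv[...,0]>174))&(hsv[...,1]>180)&(hsv[...,2]>120)&(u>190)&(u<235)&(v>250)&(v<300)
print("red",rects(red,0.068,m))
blue=(hsv[...,0]>100)&(hsv[...,0]<125)&(hsv[...,1]>150)&(u<260)&(v<212)&(u>160)
print("deck",rects(blue,0.051,m))
case=(z>0.042)&(z<0.1)&(u>160)&(u<262)&(v>120)&(v<300)
print("case",rects(case,0.06,m,2000))
blk=(hsv[...,2]<60)&(u>180)&(u<240)&(v>205)&(v<275)
print("black",rects(blk,0.074,m,30))
white=(hsv[...,2]>190)&(hsv[...,1]<40)&(u>185)&(u<235)&(v>205)&(v<250)
print("white",rects(white,0.062,m,30))
c=np.hstack([cv2.resize(p[120:305,160:262],None,fx=3,fy=3,interpolation=2),cv2.resize(p[250:350,280:480],None,fx=2.4,fy=2.4,interpolation=2)[:240].copy() if 0 else cv2.copyMakeBorder(cv2.resize(p[240:350,270:480],None,fx=2.3,fy=2.3,interpolation=2),0,555-253,0,0,cv2.BORDER_CONSTANT)])
print(c.shape); save("crop1",c)
E
```

```text
board [ 0.4101 -0.1459  0.0352]
table [ 0.3179  0.0861 -0.0008]
bundle [ 0.5194 -0.1809  0.0904]
b1 [ 0.4274 -0.0091  0.068 ]
b2 [ 0.3919 -0.0909  0.0651]
b3 [ 0.3702 -0.1968  0.0658]
b4 [ 0.3765 -0.2919  0.0652]
deck [0.6752 0.2031 0.0497]
red [0.4289 0.2002 0.063 ]
lumber2 [ 0.4966 -0.3363  0.0979]
blocks [(368.4, -196.3, 59.8, 32.1, -7.2, 407, 306), (374.1, -289.5, 61.0, 32.9, -39.9, 453, 302), (390.2, -88.9, 59.5, 30.8, -16.8, 353, 296), (424.4, -8.1, 59.7, 28.4, -46.0, 313, 279)]
red []
deck [(654.8, 209.9, 46.5, 44.9, 84.8, 207, 169)]
case [(568.8, 202.0, 336.1, 171.7, 0.0, 209, 211)]
black []
white [(536.2, 200.5, 61.2, 61.2, -0.9, 210, 226)]
(555, 789, 3)
```

View pics/crop1.png

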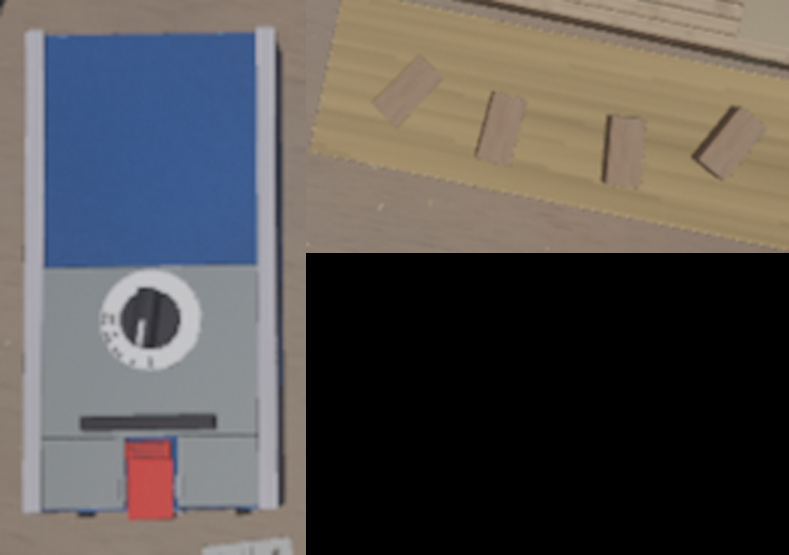

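The crop confirms four plain brown blocks. On the case, the red pad sits just in front of the black rib, and the dial pointer is slightly clockwise of the plain line. Next I refine the case pose and yaw.

```bash
python3 - <<'E'
from h import *
p,d,m=cam("top"); W=cloud(d,m)
hsv=cv2.cvtColor(p,cv2.COLOR_RGB2HSV).astype(int); H,S,V=hsv[...,0],hsv[...,1],hsv[...,2]
u=np.arange(640)[None];v=np.arange(480)[:,None]
for nm,uv in dict(rib=(210,261),red=(210,283),pad=(210,270),blue=(200,160),rail=(171,200),dial=(213,227),cov=(190,250)).items(): print(nm,hsv[uv[1],uv[0]],W[uv[1],uv[0]].round(4))
rib=(V<85)&(S<60)&(u>180)&(u<240)&(v>252)&(v<268); print("rib",rects(rib,0.074,m,20))
red=((H<8)|(H>172))&(S>140)&(u>195)&(u<225)&(v>260)&(v<300); print("red",rects(red,0.068,m,20))
blue=(H>98)&(H<125)&(S>120)&(u>165)&(u<256)&(v>125)&(v<215); print("deck",rects(blue,0.051,m,500))
dial=(V<85)&(u>195)&(u<225)&(v>210)&(v<245); print("dial",rects(dial,0.08,m,20))
print("dial065",rects(dial,0.065,m,20))
# rail inner edges: fit lines on left/right blue border
L=[];R=[]
for r in range(135,205):
    c=np.where(blue[r])[0]; L.append(world(c[0]-.5,r,0.0625,m)[:2]);R.append(world(c[-1]+.5,r,0.0625,m)[:2])
for q in(L,R):
    q=np.array(q); k=np.polyfit(q[:,0],q[:,1],1); print("yaw",np.degrees(np.arctan(k[0])),"y at .49",np.polyval(k,.49))
# outer edges
g=W[...,2]>0.05
for sgn in(0,1):
    q=[]
    for r in range(140,285):
        c=np.where(g[r,160:265])[0]+160; q.append(world(c[-sgn]+(sgn-.5),r,0.0625,m)[:2])
    q=np.array(q); k=np.polyfit(q[:,0],q[:,1],1); print("outer yaw",np.degrees(np.arctan(k[0])),"y at .49",np.polyval(k,.49))
ps,ds,ms=cam("side"); hs=cv2.cvtColor(ps,cv2.COLOR_RGB2HSV).astype(int)
uu,vv=u,v
r2=((hs[...,0]<8)|(hs[...,0]>172))&(hs[...,1]>140)&(u>310)&(u<370)&(v>310)&(v<360); print("red side",rects(r2,0.068,ms,20))
ri=(hs[...,2]<60)&(u>305)&(u<332)&(v>305)&(v<352); print("rib side",rects(ri,0.07,ms,20))
E
```

```text
rib [128  14  74] [0.4647 0.197  0.0785]
red [  1 156 193] [0.4209 0.1998 0.0648]
pad [  0 142 167] [0.4469 0.1984 0.0716]
blue [108 150 139] [0.6753 0.2237 0.0504]
rail [128  12 176] [0.5905 0.2795 0.0631]
dial [125  21  72] [0.5336 0.1935 0.0662]
cov [101  14 144] [0.4882 0.2419 0.0578]
rib [(466.8, 199.9, 87.8, 8.0, 89.0, 209, 260)]
red [(427.1, 200.3, 49.5, 28.3, 2.5, 209, 279)]
deck [(655.2, 203.6, 160.5, 143.7, 0.2, 209, 169)]
dial [(534.5, 197.7, 35.6, 35.1, 44.7, 208, 226)]
dial065 [(535.9, 200.8, 36.2, 35.6, 44.7, 208, 226)]
yaw 0.3600338487815562 y at .49 0.2719789654446012
yaw -0.29265722514179954 y at .49 0.13060854833721794
outer yaw 0.05438361719721227 y at .49 0.2869761459216597
outer yaw -0.2107228044872381 y at .49 0.11611856594354311
red side [(427.5, 207.4, 63.6, 38.6, -11.1, 340, 335)]
rib side [(466.8, 204.0, 100.1, 12.7, -90.0, 318, 329)]
```

```bash
cat >> h.py <<'E'
def go(x,y,z,yaw,s=None):
    "print shift in tool axes (cm) and turn (deg) from present pose to target"
    s=s or env.sense(); R=Rot.from_euler("xyz",s["orientation"],degrees=True)
    dl=R.inv().apply(np.array([x,y,z])-s["ee_pos"])*100
    t=-(yaw-s["orientation"][2]); t=(t+180)%360-180
    print("t",round(s["time"],1),"pos",s["ee_pos"].round(4),"yaw",round(s["orientation"][2],1),"F",s["force"].round(1),"gap",round(s["finger_gap"],4)," -> ",dl.round(2),round(t,1))
E
python3 -c "
from h import *
go(.40,-.25,.2,90); go(.4465,.201,.12,90)"
```

```text
t 0.2 pos [ 0.1466 -0.6074  0.2137] yaw 13.6 F [0.2 0.5 0.2] gap 0.091  ->  [ 33.02 -28.8    1.38] -76.4
t 0.2 pos [ 0.1466 -0.6074  0.2137] yaw 13.6 F [0.2 0.5 0.2] gap 0.091  ->  [ 48.12 -71.54   9.41] -76.4
```

```bash
python3 -m pendant '[[[4.1,-3.6,0.2,-9,9],[8.2,-7.2,0.3,-18,8],[12.3,-10.8,0.5,-27,6],[16.4,-14.4,0.7,-36,4],[20.5,-18,0.8,-45,2],[24.6,-21.6,1,-54,0],[28.7,-25.2,1.2,-63,0],[33,-28.8,1.4,-72,0],[33,-28.8,1.4,-76.4,0],[33,-28.8,1.4,-76.4,0]]]'; python3 -c "
from h import *
go(.4465,.201,.12,90)"
```

```text
time: 1.5
ee_pos: [0.4001, -0.2498, 0.1999]
orientation: [-180.0, 0.0, 90.0]
force: [0.4, -0.5, 0.3]
finger_gap: 0.0027
finger_force: 0.0
t 1.5 pos [ 0.4001 -0.2498  0.1999] yaw 90.0 F [ 0.4 -0.5  0.3] gap 0.0027  ->  [45.08  4.65  7.99] 0.0
```

```bash
python3 -m pendant '[[[6,0.6,0,0,0],[12,1.2,0,0,0],[18,1.8,0,0,0],[24,2.4,0,0,0],[30,3,0,0,0],[36,3.6,2,0,0],[42,4.2,4,0,0],[45.1,4.5,6,0,0],[45.1,4.5,8,0,0],[45.1,4.5,8,0,0]]]'; python3 - <<'E'
from h import *
go(.4455,.201,.072,90)
p,d,m=cam("side"); c=cv2.resize(p[250:370,260:400],None,fx=4,fy=4,interpolation=2); save("press",c)
E
```

```text
time: 2.75
ee_pos: [0.4445, 0.2002, 0.1189]
orientation: [-179.9, 0.0, 89.8]
force: [0.4, 0.6, 0.9]
finger_gap: 0.0005
finger_force: 0.0
t 2.8 pos [0.4445 0.2002 0.1189] yaw 89.8 F [0.4 0.6 0.9] gap 0.0005  ->  [0.09 0.11 4.69] -0.2
```

View pics/press.png

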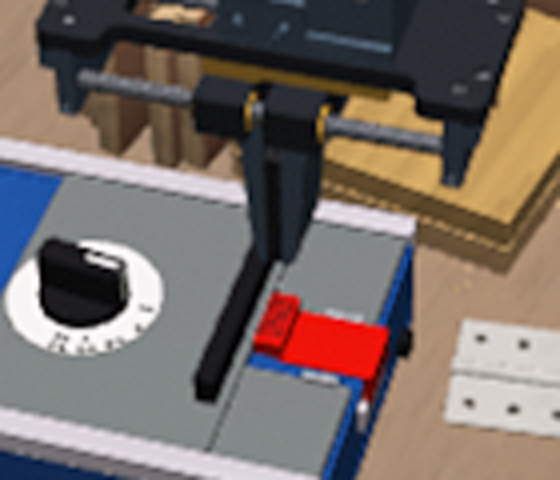

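The side crop shows the closed fingers above, near (285,230). The raised red pad is at (277,322), just in front of the black rib. I'll descend.

```bash
python3 -m pendant '[[[0.1,0.05,2,0,0],[0.1,0.05,3.5,0,0],[0.1,0.05,4.2,0,0],[0.1,0.05,4.6,0,0],[0.1,0.05,4.8,0,0],[0.1,0.05,4.9,0,0],[0.1,0.05,5,0,0],[0.1,0.05,5.1,0,0],[0.1,0.05,5.2,0,0],[0.1,0.05,5.3,0,0]]]'; python3 -m pendant '[[[0,0,0.05,0,0],[0,0,0.05,0,0],[0,0,0.05,0,0],[0,0,0.05,0,0],[0,0,0.05,0,0],[0,0,0.05,0,0],[0,0,0.05,0,0],[0,0,0.05,0,0],[0,0,0.05,0,0],[0,0,0.05,0,0]]]'
```

```text
time: 4.05
ee_pos: [0.4479, 0.2022, 0.0678]
orientation: [179.7, -0.1, 90.0]
force: [8.3, -1.8, 9.8]
finger_gap: 0.0004
finger_force: 4.7
time: 5.3
ee_pos: [0.4479, 0.2023, 0.0674]
orientation: [179.7, -0.1, 90.0]
force: [7.4, -2.2, 8.8]
finger_gap: 0.0001
finger_force: 4.3
```

```bash
python3 -m pendant '[[[0,0,0.05,0,0],[0,0,0.1,0,0],[0,0,0.15,0,0],[0,0,0.2,0,0],[0,0,0.2,0,0],[0,0,0.2,0,0],[0,0,0.2,0,0],[0,0,0.2,0,0],[0,0,0.2,0,0],[0,0,0.2,0,0]]]'
```

```text
time: 6.55
ee_pos: [0.4482, 0.2024, 0.0655]
orientation: [179.7, -0.1, 90.0]
force: [7.4, -0.3, 9.6]
finger_gap: 0.0003
finger_force: 4.7
```

```bash
python3 -m pendant '[[[0,0.2,0.02,0,0],[0,0.4,0.02,0,0],[0,0.7,0.02,0,0],[0,1,0.02,0,0],[0,1.3,0.02,0,0],[0,1.7,0.02,0,0],[0,2.1,0.02,0,0],[0,2.5,0.02,0,0],[0,2.9,0.02,0,0],[0,3.3,0.02,0,0]]]'; python3 - <<'E'
from h import *
p,d,m=cam("side"); c=cv2.resize(p[230:390,240:400],None,fx=3.5,fy=3.5,interpolation=2); save("slide",c)
E
```

```text
time: 7.8
ee_pos: [0.4789, 0.2018, 0.0642]
orientation: [-180.0, -0.0, 90.0]
force: [-0.7, 2.5, 3.2]
finger_gap: 0.0003
finger_force: 1.7
```

View pics/slide.png

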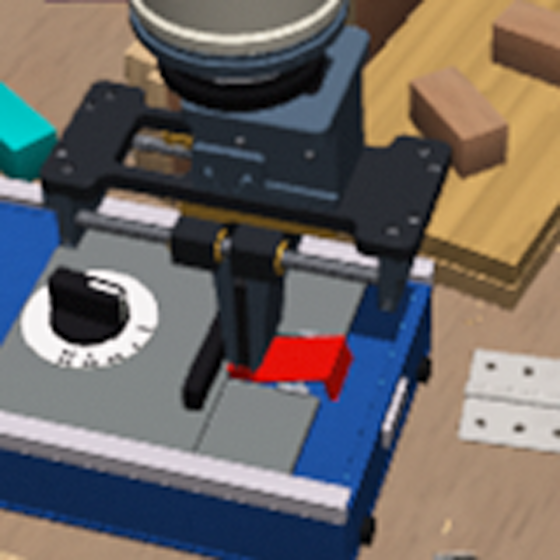

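The cover is sliding: the blue bay now shows at its front, with the tab held down. Continuing.

```bash
python3 -m pendant '[[[0,0.8,0,0,0],[0,1.8,0,0,0],[0,3,0,0,0],[0,4.2,0,0,0],[0,5.4,0,0,0],[0,6.6,0,0,0],[0,7.8,0,0,0],[0,9,0,0,0],[0,10.2,0,0,0],[0,11.4,0,0,0]]]';python3 -m pendant '[[[0,0.4,0,0,0],[0,0.8,0,0,0],[0,1.2,0,0,0],[0,1.5,0,0,0],[0,1.7,0,0,0],[0,1.8,0,0,0],[0,1.8,0,0,0],[0,1.8,0,0,0],[0,1.8,0,0,0],[0,1.8,0,0,0]]]'
```

```text
time: 9.1
ee_pos: [0.5934, 0.2017, 0.0642]
orientation: [-180.0, -0.0, 90.0]
force: [-1.4, 3.0, 3.8]
finger_gap: 0.0002
finger_force: 1.7
time: 10.35
ee_pos: [0.6105, 0.2016, 0.0642]
orientation: [-180.0, 0.0, 90.0]
force: [-2.2, -1.6, 3.1]
finger_gap: 0.0009
finger_force: 1.5
```

```bash
python3 -m pendant '[[[0,0.1,0,0,0],[0,0.2,0,0,0],[0,0.3,0,0,0],[0,0.4,0,0,0],[0,0.5,0,0,0],[0,0.5,0,0,0],[0,0.5,0,0,0],[0,0.5,0,0,0],[0,0.5,0,0,0],[0,0.5,0,0,0]]]'; python3 -m pendant '[[[0,0,-1,0,0],[0,0,-3,0,0],[0,0,-6,0,0],[-4,-3,-11,0,0],[-9,-7,-11,0,0],[-14,-10,-11,0,0],[-19,-13,-11,0,0],[-24,-15,-11,0,0],[-24,-15,-11,0,0],[-24,-15,-11,0,5]]]'; python3 - <<'E'
from h import *
p,d,m=cam("top"); W=cloud(d,m); save("open",p[100:360,150:500])
hsv=cv2.cvtColor(p,cv2.COLOR_RGB2HSV).astype(int); V=hsv[...,2];S=hsv[...,1]
u=np.arange(640)[None];v=np.arange(480)[:,None]
rib=(V<85)&(S<60)&(u>180)&(u<240)&(v>150)&(v<260); print("rib",rects(rib,0.074,m,20))
go(.40,-.1,.17,90)
E
```

```text
time: 11.6
ee_pos: [0.6114, 0.2017, 0.064]
orientation: [-179.6, 0.0, 90.0]
force: [-25.7, -0.4, 22.0]
finger_gap: -0.0003
finger_force: 14.5
time: 12.85
ee_pos: [0.466, -0.0381, 0.1744]
orientation: [180.0, -0.0, 89.9]
force: [0.0, 0.8, 0.0]
finger_gap: 0.0074
finger_force: 0.0
rib [(623.4, 200.0, 88.9, 10.2, 89.1, 209, 182), (680.9, 198.1, 36.5, 14.5, 89.2, 208, 154)]
t 12.9 pos [ 0.4661 -0.0377  0.1743] yaw 90.0 F [ 0.5 -0.4  0.4] gap 0.0117  ->  [-6.23 -6.61  0.42] -0.0
```

View pics/open.png

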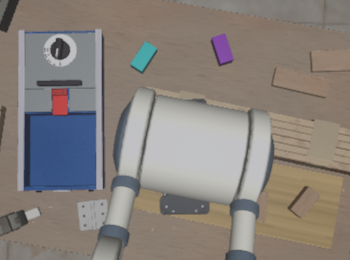

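The bay is open and empty (crop (65,150)), and the cover is at the far end. The arm hides some of the blocks, so I check them in the side view.

```bash
cat >> h.py <<'E'
def find(n="side"):
    p,d,m=cam(n); W=cloud(d,m); x,y,z=W[...,0],W[...,1],W[...,2]
    hsv=cv2.cvtColor(p,cv2.COLOR_RGB2HSV).astype(int)
    k=(z>0.056)&(z<0.073)&(x>.28)&(x<.50)&(y<.06)&(y>-.42)
    k=cv2.morphologyEx(k.astype(np.uint8),cv2.MORPH_OPEN,np.ones((2,2)))
    r=rects(k,0.066,m,40)
    for q in r: print(n,q)
    return p
E
python3 -c "
from h import *
find('side');find('top')"
```

```text
side (422.1, 0.5, 68.1, 35.6, -46.0, 372, 262)
side (387.5, -79.7, 65.2, 41.3, -17.6, 398, 240)
side (365.8, -186.9, 61.5, 43.2, -5.4, 417, 212)
side (371.1, -279.1, 69.4, 40.4, -41.1, 422, 190)
side (471.4, -195.8, 227.0, 12.6, 76.7, 369, 204)
top (365.2, -204.7, 57.9, 20.1, -1.9, 412, 307)
top (372.0, -291.6, 60.7, 32.6, -39.9, 454, 303)
```

```bash
python3 -c "
from h import *
go(.4245,-.008,.10,134)"
```

```text
t 13.0 pos [ 0.466  -0.0373  0.1742] yaw 90.1 F [-0.3 -0.6  0.4] gap 0.0195  ->  [ 2.93 -4.15  7.42] -43.9
```

```bash
python3 -m pendant '[[[1,-1.5,0,-9,6],[2,-3,0,-18,6],[2.9,-4.2,1,-27,6],[2.9,-4.2,3,-36,6],[2.9,-4.2,5,-44,6],[2.9,-4.2,7,-44,6],[2.9,-4.2,7.4,-44,6],[2.9,-4.2,7.4,-44,6],[2.9,-4.2,7.4,-44,6],[2.9,-4.2,7.4,-44,6]]]'; python3 -c "
from h import *
go(.4245,-.008,.039,134)"
```

```text
time: 14.25
ee_pos: [0.4238, -0.0092, 0.1007]
orientation: [180.0, 0.0, 134.0]
force: [-0.4, 0.1, 0.3]
finger_gap: 0.0597
finger_force: 0.0
t 14.2 pos [ 0.4238 -0.0092  0.1007] yaw 134.0 F [-0.4  0.1  0.3] gap 0.0597  ->  [0.05 0.13 6.17] -0.0
```

```bash
python3 -m pendant '[[[0,0.1,2,0,6],[0,0.1,4,0,6],[0,0.1,5.5,0,6],[0,0.1,6.1,0,6],[0,0.1,6.1,0,6],[0,0.1,6.1,0,3],[0,0.1,6.1,0,2],[0,0.1,6.1,0,2],[0,0.1,6.1,0,2],[0,0.1,6.1,0,2]]]'; python3 -m pendant '[[[0,0,-1,0,2],[0,0,-3,0,2],[0,0,-6,0,2],[0,0,-9,0,2],[0,0,-10,0,2],[0,0,-10,0,2],[0,0,-10,0,2],[0,0,-10,0,2],[0,0,-10,0,2],[0,0,-10,0,2]]]'; python3 -c "
from h import *
go(.512,.2385,.10,90);go(.512,.2385,.13,90)"
```

```text
time: 15.5
ee_pos: [0.4244, -0.0085, 0.0394]
orientation: [180.0, 0.0, 134.0]
force: [-0.1, -0.3, 6.9]
finger_gap: 0.0298
finger_force: 30.0
time: 16.75
ee_pos: [0.4241, -0.0085, 0.139]
orientation: [-180.0, -0.0, 134.0]
force: [-0.0, 0.2, -1.1]
finger_gap: 0.0295
finger_force: 30.0
t 16.8 pos [ 0.4241 -0.0085  0.139 ] yaw 134.0 F [-0.   0.2 -1.1] gap 0.0295  ->  [11.67 23.47  3.89] 44.0
t 16.8 pos [ 0.4241 -0.0085  0.139 ] yaw 134.0 F [-0.   0.2 -1.1] gap 0.0295  ->  [11.67 23.47  0.89] 44.0
```

```bash
python3 -m pendant '[[[2.4,4.7,0,9,2],[4.8,9.4,0,18,2],[7.2,14.1,0,27,2],[9.6,18.8,0,36,2],[11.7,23.5,1,44,2],[11.7,23.5,2.5,44,2],[11.7,23.5,3.9,44,2],[11.7,23.5,3.9,44,2],[11.7,23.5,3.9,44,2],[11.7,23.5,3.9,44,2]]]'; python3 - <<'E'
from h import *
p=find('top')
go(.512,.2385,.010,90)
E
```

```text
time: 18.0
ee_pos: [0.5124, 0.2385, 0.1008]
orientation: [180.0, -0.0, 89.9]
force: [-0.2, -0.7, 0.9]
finger_gap: 0.0297
finger_force: 30.0
top (366.3, -198.4, 59.8, 31.7, -7.0, 408, 306)
top (372.2, -291.4, 60.9, 32.5, -40.8, 455, 303)
top (388.2, -91.0, 59.6, 30.6, -17.3, 355, 296)
t 18.1 pos [0.5124 0.2386 0.1008] yaw 89.9 F [ 0.3 -0.3 -0.3] gap 0.0297  ->  [-0.01 -0.05  9.08] -0.1
```

```bash
python3 -m pendant '[[[0,0,2,0,2],[0,0,4,0,2],[0,0,6,0,2],[0,0,7.5,0,2],[0,0,8.5,0,2],[0,0,8.9,0,2],[0,0,9.05,0,2],[0,0,9.05,0,2],[0,0,9.05,0,4.2],[0,0,9.05,0,4.2]]]';  python3 -m pendant '[[[0,0,0,0,4.2],[0,0,0,0,4.2],[0,0,-2,0,4.2],[0,0,-6,0,4.2],[0,0,-10,0,4.2],[0,0,-11,0,5],[0,0,-11,0,6],[0,0,-11,0,6],[0,0,-11,0,6],[0,0,-11,0,6]]]'; python3 - <<'E'
from h import *
p=find('top')
go(.389,-.09,.10,163)
E
```

```text
time: 19.3
ee_pos: [0.5123, 0.2389, 0.01]
orientation: [180.0, -0.0, 90.0]
force: [-0.6, -0.3, 0.7]
finger_gap: 0.0418
finger_force: 0.0
time: 20.55
ee_pos: [0.5119, 0.2387, 0.1191]
orientation: [-179.9, 0.0, 90.0]
force: [0.1, -0.1, 0.8]
finger_gap: 0.0601
finger_force: 0.0
top (366.3, -198.5, 59.8, 31.9, -7.5, 408, 307)
top (372.1, -291.5, 60.9, 32.3, -40.8, 455, 303)
top (388.2, -90.9, 59.5, 30.8, -16.8, 355, 296)
t 20.6 pos [0.5119 0.2388 0.1192] yaw 90.0 F [-1.3 -0.6  0.3] gap 0.0604  ->  [-32.88 -12.27   1.94] -73.0
```

```bash
python3 -m pendant '[[[-5,-1.9,-2,-10,6],[-10,-3.8,-2,-20,6],[-15,-5.7,-2,-30,6],[-20,-7.6,-2,-40,6],[-25,-9.5,-2,-50,6],[-30,-11.4,-1,-60,6],[-32.9,-12.3,0.5,-70,6],[-32.9,-12.3,1.9,-73,6],[-32.9,-12.3,1.9,-73,6],[-32.9,-12.3,1.9,-73,6]]]'; python3 - <<'E'
from h import *
find('side')
go(.3885,-.0905,.039,163)
E
```

```text
time: 21.85
ee_pos: [0.3892, -0.0898, 0.1011]
orientation: [180.0, 0.0, 162.8]
force: [0.3, 0.5, 0.1]
finger_gap: 0.0599
finger_force: 0.0
side (387.1, -80.0, 65.7, 40.3, -17.0, 397, 240)
side (352.5, -185.3, 43.3, 34.1, 86.7, 424, 214)
side (486.3, -130.4, 101.1, 12.3, 78.1, 356, 219)
side (361.6, -272.2, 41.9, 38.4, -42.1, 427, 192)
t 21.9 pos [ 0.3894 -0.0897  0.1012] yaw 162.9 F [-0.5  0.5 -0.4] gap 0.0599  ->  [ 0.07 -0.1   6.22] -0.1
```

```bash
python3 -m pendant '[[[0,-0.1,2,0,6],[0,-0.1,4,0,6],[0,-0.1,5.5,0,6],[0,-0.1,6.15,0,6],[0,-0.1,6.15,0,6],[0,-0.1,6.15,0,3],[0,-0.1,6.15,0,2],[0,-0.1,6.15,0,2],[0,-0.1,6.15,0,2],[0,-0.1,6.15,0,2]]]'; python3 -m pendant '[[[0,0,-1,0,2],[0,0,-3,0,2],[0,0,-6,0,2],[0,0,-9,0,2],[0,0,-10,0,2],[0,0,-10,0,2],[0,0,-10,0,2],[0,0,-10,0,2],[0,0,-10,0,2],[0,0,-10,0,2]]]'; python3 -c "
from h import *
go(.512,.1635,.10,90)"
```

```text
time: 23.15
ee_pos: [0.3888, -0.0911, 0.0394]
orientation: [-180.0, 0.0, 163.0]
force: [-0.4, 1.4, 6.8]
finger_gap: 0.0299
finger_force: 30.0
time: 24.4
ee_pos: [0.3885, -0.091, 0.139]
orientation: [180.0, -0.0, 163.0]
force: [0.0, 0.1, -0.3]
finger_gap: 0.0301
finger_force: 30.0
t 24.4 pos [ 0.3885 -0.091   0.139 ] yaw 163.0 F [ 0.   0.1 -0.3] gap 0.0301  ->  [-4.35 27.95  3.9 ] 73.0
```

```bash
python3 -m pendant '[[[-0.6,4,0,10,2],[-1.2,8,0,20,2],[-1.8,12,0,30,2],[-2.4,16,0,40,2],[-3,20,0,50,2],[-3.6,24,0,60,2],[-4.35,27.9,1,70,2],[-4.35,27.9,2.5,73,2],[-4.35,27.9,3.9,73,2],[-4.35,27.9,3.9,73,2]]]'; python3 - <<'E'
from h import *
p=find('top')
go(.512,.1635,.010,90)
E
```

```text
time: 25.65
ee_pos: [0.511, 0.1625, 0.0992]
orientation: [-179.9, 0.0, 90.0]
force: [-0.7, 0.4, 0.5]
finger_gap: 0.0296
finger_force: 30.0
top (366.3, -198.2, 59.8, 32.0, -6.7, 408, 307)
top (372.1, -291.5, 60.8, 32.3, -40.7, 454, 303)
t 25.7 pos [0.5115 0.1625 0.0999] yaw 90.0 F [ 0.6  0.3 -0.2] gap 0.03  ->  [0.1  0.06 8.99] -0.0
```

```bash
python3 -m pendant '[[[0.1,0,2,0,2],[0.1,0,4,0,2],[0.1,0,6,0,2],[0.1,0,7.5,0,2],[0.1,0,8.5,0,2],[0.1,0,8.9,0,2],[0.1,0,9,0,2],[0.1,0,9,0,2],[0.1,0,9,0,4.2],[0.1,0,9,0,4.2]]]';  python3 -m pendant '[[[0,0,0,0,4.2],[0,0,0,0,4.2],[0,0,-2,0,4.2],[0,0,-6,0,4.2],[0,0,-10,0,4.2],[0,0,-13,0,5],[0,0,-13,0,6],[0,0,-13,0,6],[0,0,-13,0,6],[0,0,-13,0,6]]]'; python3 - <<'E'
from h import *
p=find('top')
go(.367,-.1978,.10,173)
E
```

```text
time: 26.95
ee_pos: [0.5121, 0.164, 0.0105]
orientation: [180.0, -0.0, 90.0]
force: [-0.2, -0.7, -0.0]
finger_gap: 0.0419
finger_force: 0.0
time: 28.2
ee_pos: [0.5116, 0.1639, 0.1395]
orientation: [-179.9, 0.0, 90.0]
force: [-0.4, 0.2, 0.1]
finger_gap: 0.0599
finger_force: 0.0
top (366.3, -198.2, 59.8, 31.7, -7.7, 408, 306)
top (372.0, -291.4, 61.1, 32.2, -40.8, 454, 303)
t 28.2 pos [0.5117 0.1639 0.1396] yaw 90.0 F [-0.4 -0.6 -0.4] gap 0.0599  ->  [-36.18 -14.44   3.99] -83.0
```

```bash
python3 -m pendant '[[[-4.5,-1.8,0,-10,5],[-9,-3.6,0,-20,5],[-13.5,-5.4,0,-30,5],[-18,-7.2,0,-40,5],[-22.5,-9,0,-50,5],[-27,-10.8,0,-60,5],[-31.5,-12.6,0,-70,5],[-36.2,-14.4,1,-80,5],[-36.2,-14.4,3,-83,5],[-36.2,-14.4,4,-83,5]]]'; python3 - <<'E'
from h import *
find('side')
go(.367,-.1978,.039,173)
E
```

```text
time: 29.5
ee_pos: [0.3671, -0.1984, 0.0993]
orientation: [180.0, -0.1, 172.8]
force: [-0.3, -0.0, 0.1]
finger_gap: 0.0499
finger_force: 0.0
side (366.0, -186.9, 61.6, 42.1, -7.1, 417, 212)
side (470.2, -199.7, 229.0, 12.1, 76.9, 370, 203)
t 29.6 pos [ 0.3671 -0.1975  0.0987] yaw 172.7 F [-0.6  0.8 -1. ] gap 0.05  ->  [-0.01 -0.03  5.97] -0.3
```

```bash
python3 -m pendant '[[[0,0,2,0,5],[0,0,4,0,5],[0,0,5.5,0,5],[0,0,6,0,5],[0,0,6.05,0,5],[0,0,6.05,0,3],[0,0,6.05,0,2],[0,0,6.05,0,2],[0,0,6.05,0,2],[0,0,6.05,0,2]]]'; python3 -m pendant '[[[0,0,-1,0,2],[0,0,-3,0,2],[0,0,-6,0,2],[0,0,-9,0,2],[0,0,-10,0,2],[0,0,-10,0,2],[0,0,-10,0,2],[0,0,-10,0,2],[0,0,-10,0,2],[0,0,-10,0,2]]]'; python3 -c "
from h import *
go(.453,.1635,.10,90)"
```

```text
time: 30.8
ee_pos: [0.368, -0.1981, 0.0401]
orientation: [-180.0, 0.0, 173.0]
force: [0.3, 1.8, 7.6]
finger_gap: 0.0299
finger_force: 30.0
time: 32.05
ee_pos: [0.3676, -0.1978, 0.1395]
orientation: [180.0, -0.0, 173.0]
force: [0.0, 0.8, -0.4]
finger_gap: 0.0298
finger_force: 30.0
t 32.0 pos [ 0.3676 -0.1978  0.1395] yaw 173.0 F [ 0.   0.8 -0.4] gap 0.0298  ->  [-4.05 36.91  3.96] 83.0
```

```bash
python3 -m pendant '[[[-0.5,4.6,0,10,2],[-1,9.2,0,20,2],[-1.5,13.8,0,30,2],[-2,18.4,0,40,2],[-2.5,23,0,50,2],[-3,27.6,0,60,2],[-3.5,32.2,0,70,2],[-4.05,36.9,1.5,80,2],[-4.05,36.9,3,83,2],[-4.05,36.9,4,83,2]]]'; python3 - <<'E'
from h import *
p=find('top'); save("place3",cv2.resize(p[130:340,150:500],None,fx=2.2,fy=2.2))
go(.453,.1635,.010,90)
E
```

```text
time: 33.3
ee_pos: [0.4527, 0.1639, 0.0989]
orientation: [-179.9, 0.0, 90.1]
force: [-0.2, -0.4, -1.0]
finger_gap: 0.0297
finger_force: 30.0
top (372.0, -291.4, 61.1, 32.3, -40.7, 454, 303)
t 33.4 pos [0.4523 0.1631 0.0981] yaw 90.2 F [-0.3 -0.9 -1.9] gap 0.0298  ->  [0.05 0.09 8.81] 0.2
```

View pics/place3.png

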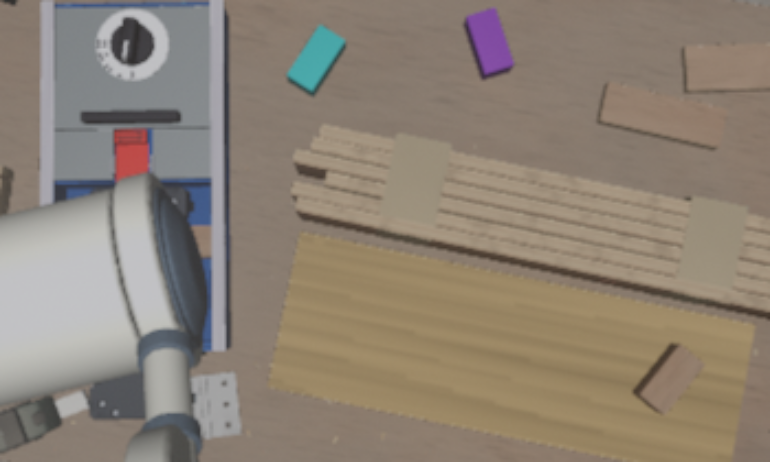

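The top view shows one block left on the board at (670,378). A block is visible in the bay at (200,242), and the arm is over the front-right slot. Lowering.

```bash
python3 -m pendant '[[[0,0,2,0,2],[0,0,4,0,2],[0,0,6,0,2],[0,0,7.5,0,2],[0,0,8.5,0,2],[0,0,8.8,0,2],[0,0,8.85,0,2],[0,0,8.85,0,2],[0,0,8.85,0,4.2],[0,0,8.85,0,4.2]]]';  python3 -m pendant '[[[0,0,0,0,4.2],[0,0,0,0,4.2],[0,0,-2,0,4.2],[0,0,-6,0,4.2],[0,0,-10,0,4.2],[0,0,-13,0,5],[0,0,-13,0,6],[0,0,-13,0,6],[0,0,-13,0,6],[0,0,-13,0,6]]]'; python3 - <<'E'
from h import *
p=find('top')
go(.373,-.291,.10,140)
E
```

```text
time: 34.6
ee_pos: [0.4532, 0.1634, 0.0114]
orientation: [180.0, -0.0, 90.0]
force: [0.1, 0.4, 0.8]
finger_gap: 0.0416
finger_force: 0.0
time: 35.85
ee_pos: [0.4527, 0.1632, 0.1405]
orientation: [-179.9, 0.0, 90.0]
force: [0.1, -0.3, -0.3]
finger_gap: 0.0598
finger_force: 0.0
top (372.0, -291.6, 60.8, 31.9, -40.8, 455, 303)
t 35.9 pos [0.4528 0.1633 0.1406] yaw 90.0 F [0.6 0.2 0.1] gap 0.0602  ->  [-45.43  -7.95   4.08] -50.0
```

```bash
python3 -m pendant '[[[-5.5,-1,0,-8,6],[-11,-2,0,-16,6],[-16.5,-3,0,-24,6],[-22,-4,0,-32,6],[-27.5,-5,0,-40,6],[-33,-6,0,-48,6],[-38.5,-7,0,-50,6],[-44,-7.9,0,-50,6],[-45.4,-7.9,2,-50,6],[-45.4,-7.9,4,-50,6]]]'; python3 - <<'E'
from h import *
find('side')
go(.373,-.291,.039,140)
E
```

```text
time: 37.15
ee_pos: [0.3737, -0.2922, 0.1005]
orientation: [-180.0, 0.0, 139.8]
force: [0.6, 1.0, -0.3]
finger_gap: 0.0599
finger_force: 0.0
side (370.1, -278.7, 71.0, 39.4, -40.8, 423, 190)
side (461.9, -232.9, 305.5, 13.5, 76.9, 376, 197)
t 37.2 pos [ 0.3728 -0.2906  0.0984] yaw 139.9 F [-2.1  1.5 -2.6] gap 0.0599  ->  [-0.06 -0.02  5.94] -0.1
```

```bash
python3 -m pendant '[[[0,0,2,0,6],[0,0,4,0,6],[0,0,5.5,0,6],[0,0,6,0,6],[0,0,6.05,0,6],[0,0,6.05,0,3],[0,0,6.05,0,2],[0,0,6.05,0,2],[0,0,6.05,0,2],[0,0,6.05,0,2]]]'; python3 -m pendant '[[[0,0,-1,0,2],[0,0,-3,0,2],[0,0,-6,0,2],[0,0,-9,0,2],[0,0,-10,0,2],[0,0,-10,0,2],[0,0,-10,0,2],[0,0,-10,0,2],[0,0,-10,0,2],[0,0,-10,0,2]]]'; python3 -c "
from h import *
go(.453,.2385,.10,90)"
```

```text
time: 38.45
ee_pos: [0.374, -0.2907, 0.0409]
orientation: [-180.0, 0.0, 140.0]
force: [-0.6, 1.7, 6.5]
finger_gap: 0.03
finger_force: 30.0
time: 39.7
ee_pos: [0.3738, -0.2906, 0.1405]
orientation: [180.0, -0.0, 140.0]
force: [0.2, -0.4, -0.4]
finger_gap: 0.0297
finger_force: 30.0
t 39.7 pos [ 0.3738 -0.2906  0.1405] yaw 140.0 F [ 0.2 -0.4 -0.4] gap 0.0297  ->  [27.96 45.6   4.06] 50.0
```

```bash
python3 -m pendant '[[[3,4.9,0,6,2],[6,9.8,0,12,2],[9,14.7,0,18,2],[12,19.6,0,24,2],[15,24.5,0,30,2],[18,29.4,0,36,2],[21,34.3,0,42,2],[24,39.2,0,48,2],[27,44,0,50,2],[28,45.6,1,50,2]]]'; python3 - <<'E'
from h import *
go(.453,.2385,.011,90)
E
```

```text
time: 40.95
ee_pos: [0.4534, 0.2416, 0.1309]
orientation: [179.9, -0.1, 90.1]
force: [-0.4, 0.5, -0.2]
finger_gap: 0.0297
finger_force: 30.0
t 41.0 pos [0.4534 0.2416 0.1309] yaw 90.1 F [-0.4  0.5 -0.2] gap 0.0297  ->  [-0.33 -0.06 11.99] 0.1
```

```bash
python3 -m pendant '[[[0,0,0,0,2],[0,0,0,0,2],[0,0,1,0,2],[0,0,2,0,2],[0,0,3,0,2],[0,0,3,0,2],[0,0,3,0,2],[0,0,3,0,2],[0,0,3,0,2],[0,0,3,0,2]]]'; python3 - <<'E'
from h import *
go(.453,.2385,.011,90)
E
```

```text
time: 42.2
ee_pos: [0.4529, 0.2387, 0.1009]
orientation: [180.0, -0.0, 90.0]
force: [-0.2, 0.8, -0.6]
finger_gap: 0.0296
finger_force: 30.0
t 42.2 pos [0.4529 0.2387 0.1009] yaw 90.0 F [-0.2  0.8 -0.6] gap 0.0296  ->  [-0.02  0.01  8.99] -0.0
```

```bash
python3 -m pendant '[[[0,0,2,0,2],[0,0,4,0,2],[0,0,6,0,2],[0,0,7.5,0,2],[0,0,8.5,0,2],[0,0,8.95,0,2],[0,0,9,0,2],[0,0,9,0,2],[0,0,9,0,4.2],[0,0,9,0,4.2]]]';  python3 -m pendant '[[[0,0,0,0,4.2],[0,0,0,0,4.2],[0,0,-2,0,4.2],[0,0,-6,0,4.2],[0,0,-10,0,4.2],[-5,0,-13,0,3],[-10,0,-13,0,1],[-16,0,-13,0,0],[-22,0,-13,0,0],[-25,0,-13,0,0]]]'; python3 - <<'E'
from h import *
p,d,m=cam('top'); save("bay",cv2.resize(p[120:310,155:270],None,fx=3,fy=3,interpolation=2))
W=cloud(d,m); x,y,z=[W[...,i] for i in range(3)]
hsv=cv2.cvtColor(p,cv2.COLOR_RGB2HSV); k=(x>.41)&(x<.55)&(y>.12)&(y<.28)&(z>.025)&(z<.048)&(hsv[...,0]<25)
print(*rects(cv2.erode(k.astype(np.uint8),np.ones((2,2))),.036,m,40),sep="\n"); print("max z",np.nanmax(z[k]))
go(.647,.201,.13,90)
E
```

```text
time: 43.45
ee_pos: [0.4529, 0.2387, 0.0109]
orientation: [180.0, -0.0, 90.0]
force: [0.3, 0.2, 0.3]
finger_gap: 0.0417
finger_force: 0.0
time: 44.7
ee_pos: [0.4524, -0.0139, 0.1408]
orientation: [180.0, 0.0, 89.9]
force: [0.3, -0.2, 0.3]
finger_gap: 0.0008
finger_force: 0.0
(449.7, 233.8, 56.2, 24.8, 89.0, 196, 268)
(450.5, 162.4, 49.9, 24.8, 89.0, 231, 267)
(507.7, 158.1, 49.9, 27.1, 89.7, 233, 240)
(508.8, 233.9, 56.1, 27.2, -90.0, 196, 240)
max z 0.04331918389367795
t 44.8 pos [ 0.4527 -0.0157  0.1408] yaw 89.9 F [ 1.6 -0.7 -0.2] gap 0.0005  ->  [21.72 19.37  1.07] -0.1
```

View pics/bay.png

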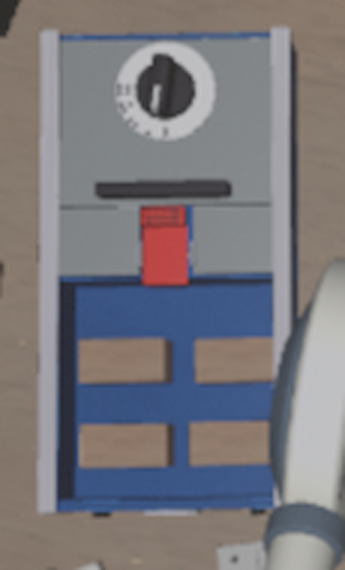

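All four blocks lie flat in the bay (crop: (122,360), (235,360), (122,444), (230,444)). Now I'll get behind the rib (crop y 188).

```bash
python3 -m pendant '[[[3,2.5,0,0,0],[6,5,0,0,0],[9,7.5,0,0,0],[12,10,0,0,0],[15,12.5,0,0,0],[18,15,0,0,0],[20,17.5,0,0,0],[21.7,19.4,0,0,0],[21.7,19.4,0,0,0],[21.7,19.4,2,0,0]]]'; python3 -m pendant '[[[0,0,0,0,0],[0,0,0.5,0,0],[0,0,1,0,0],[0,0,1.5,0,0],[0,0,2,0,0],[0,0,2,0,0],[0,0,2,0,0],[0,0,2,0,0],[0,0,2,0,0],[0,0,2,0,0]]]'; python3 - <<'E'
from h import *
go(.648,.201,.065,90)
E
```

```text
time: 46.0
ee_pos: [0.6471, 0.2055, 0.1215]
orientation: [179.9, -0.0, 90.0]
force: [1.3, 0.6, -0.3]
finger_gap: 0.0008
finger_force: 0.0
time: 47.25
ee_pos: [0.6468, 0.2055, 0.1008]
orientation: [180.0, -0.0, 90.0]
force: [-0.7, -0.2, -0.5]
finger_gap: 0.0004
finger_force: 0.0
t 47.2 pos [0.6468 0.2055 0.1008] yaw 90.0 F [-0.7 -0.2 -0.5] gap 0.0004  ->  [-0.45  0.12  3.58] -0.0
```

```bash
python3 -m pendant '[[[-0.4,0.1,0.5,0,0],[-0.4,0.1,1,0,0],[-0.4,0.1,1.5,0,0],[-0.4,0.1,2,0,0],[-0.4,0.1,2.5,0,0],[-0.4,0.1,3,0,0],[-0.4,0.1,3.4,0,0],[-0.4,0.1,3.5,0,0],[-0.4,0.1,3.5,0,0],[-0.4,0.1,3.5,0,0]]]'
```

```text
time: 48.5
ee_pos: [0.6479, 0.2015, 0.0659]
orientation: [180.0, -0.0, 90.0]
force: [0.3, -0.0, -0.1]
finger_gap: 0.0006
finger_force: 0.0
```

```bash
python3 -m pendant '[[[0,-0.5,0,0,0],[0,-1.5,0,0,0],[0,-3,0,0,0],[0,-4.5,0,0,0],[0,-6,0,0,0],[0,-7.5,0,0,0],[0,-9,0,0,0],[0,-10.5,0,0,0],[0,-12,0,0,0],[0,-13,0,0,0]]]';python3 -m pendant '[[[0,-0.3,0,0,0],[0,-0.6,0,0,0],[0,-0.9,0,0,0],[0,-1.2,0,0,0],[0,-1.5,0,0,0],[0,-1.8,0,0,0],[0,-2.1,0,0,0],[0,-2.4,0,0,0],[0,-2.7,0,0,0],[0,-3,0,0,0]]]'
```

```text
time: 49.75
ee_pos: [0.5167, 0.2016, 0.0658]
orientation: [-180.0, 0.0, 90.0]
force: [1.2, -0.9, -0.2]
finger_gap: 0.0009
finger_force: 0.7
time: 51.0
ee_pos: [0.4892, 0.2017, 0.0659]
orientation: [179.8, -0.0, 90.0]
force: [9.3, -2.0, -4.3]
finger_gap: 0.0005
finger_force: 4.0
```

Now on the latch ramp.

```bash
python3 -m pendant '[[[0,-0.1,0,0,0],[0,-0.2,0,0,0],[0,-0.3,0,0,0],[0,-0.4,0,0,0],[0,-0.5,0,0,0],[0,-0.6,0,0,0],[0,-0.7,0,0,0],[0,-0.8,0,0,0],[0,-0.8,0,0,0],[0,-0.8,0,0,0]]]';python3 -m pendant '[[[0,-0.1,0,0,0],[0,-0.2,0,0,0],[0,-0.3,0,0,0],[0,-0.4,0,0,0],[0,-0.4,0,0,0],[0,-0.4,0,0,0],[0,-0.4,0,0,0],[0,-0.4,0,0,0],[0,-0.4,0,0,0],[0,-0.4,0,0,0]]]'
```

```text
time: 52.25
ee_pos: [0.4821, 0.2018, 0.066]
orientation: [179.8, -0.0, 90.0]
force: [13.9, -2.7, -7.8]
finger_gap: 0.0005
finger_force: 6.2
time: 53.5
ee_pos: [0.4818, 0.2021, 0.0665]
orientation: [179.4, -0.1, 90.0]
force: [30.4, -5.8, -18.5]
finger_gap: 0.0
finger_force: 14.1
```

```bash
python3 -m pendant '[[[0,0.3,0,0,0],[0,0.6,0,0,0],[0,1,0,0,0],[0,1.4,0,0,0],[0,1.4,-1,0,0],[0,1.4,-3,0,0],[0,1.4,-6,0,0],[-5,1.4,-8,0,0],[-11,1.4,-8,0,2],[-17,1.4,-8,0,4]]]';python3 -m pendant '[[[-4,0,0,0,4],[-8,0,0,0,4],[-10,0,0,0,4],[-10,0,0,0,4],[-10,0,0,0,4],[-10,0,0,0,4],[-10,0,0,0,4],[-10,0,0,0,4],[-10,0,0,0,4],[-10,0,0,0,4]]]'; python3 - <<'E'
from h import *
p,d,m=cam('top'); W=cloud(d,m); q,_,_=cam('side')
a=cv2.resize(p[195:300,160:260],None,fx=4,fy=4,interpolation=2); b=cv2.resize(q[275:380,230:330+45],None,fx=2.7,fy=2.7,interpolation=2)
h=max(a.shape[0],b.shape[0]); f=lambda i:cv2.copyMakeBorder(i,0,h-i.shape[0],0,0,0)
save("shut",np.hstack([f(a),f(b)]))
hsv=cv2.cvtColor(p,cv2.COLOR_RGB2HSV).astype(int); V=hsv[...,2];S=hsv[...,1];H=hsv[...,0]
u=np.arange(640)[None];v=np.arange(480)[:,None]
rib=(V<85)&(S<60)&(u>180)&(u<240)&(v>252)&(v<268); print("rib",rects(rib,0.074,m,20))
red=((H<8)|(H>172))&(S>140)&(u>195)&(u<225)&(v>260)&(v<300); print("red",rects(red,0.068,m,20))
pad=red&(v>266)&(v<274); print("pad z",np.nanmedian(W[...,2][268:273,206:214]), "plate",np.nanmedian(W[...,2][279:286,206:214]))
k=(W[...,2]>.072)&(u>190)&(u<228)&(v>208)&(v<246); print("bar by depth",rects(k,.0845,m,15))
wh=(V>180)&(S<45)&(u>190)&(u<228)&(v>208)&(v<246); print("white",rects(wh,.062,m,4))
E
```

```text
time: 54.75
ee_pos: [0.4895, 0.0301, 0.1467]
orientation: [179.9, 0.0, 90.0]
force: [0.7, -0.5, -0.1]
finger_gap: 0.0178
finger_force: 0.0
time: 56.0
ee_pos: [0.4896, -0.0684, 0.1457]
orientation: [-180.0, -0.0, 90.0]
force: [-0.7, 0.1, -0.1]
finger_gap: 0.0399
finger_force: 0.0
rib [(466.8, 199.9, 87.8, 8.0, 89.0, 209, 260)]
red [(427.3, 200.4, 49.9, 28.4, 2.5, 209, 279)]
pad z 0.07215554813153252 plate 0.06310305925562076
bar by depth [(534.2, 200.7, 40.4, 16.0, -6.3, 207, 225)]
white [(530.4, 227.8, 10.2, 4.1, 89.1, 196, 228), (535.2, 200.5, 63.5, 60.9, -0.1, 210, 226)]
```

View pics/shut.png

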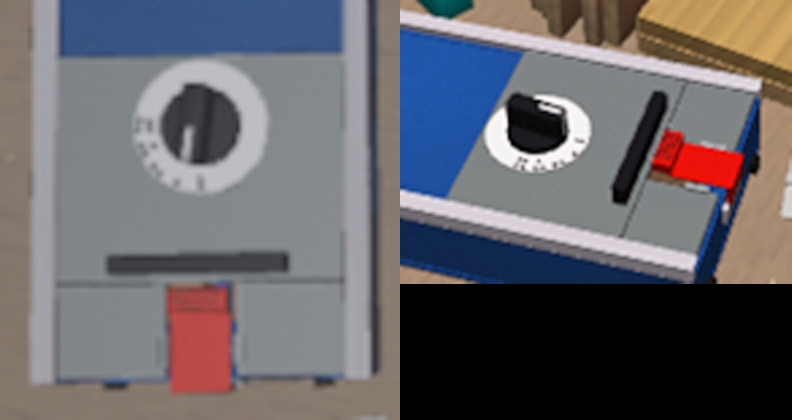

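The pictures match the start: the cover is shut, with the pad up at z 0.072 and the rib back at x 0.467, so it is latched. The pointer is about 0.11 rad clockwise of the plain line, and the four-dot mark lies straight left (+y). Turn needed is 1.6 − 0.11 ≈ 85°.

```bash
python3 -c "
from h import *
go(.535,.2005,.12,173.7)"; python3 -m pendant '[[[4,0.7,0,-10,4],[8,1.4,0,-20,4],[12,2.1,0,-30,4],[16,2.8,0,-40,4],[20,3.5,0,-50,4],[24,4.2,0,-60,4],[26.9,4.5,0,-70,4],[26.9,4.5,1,-80,4],[26.9,4.5,2,-83.7,4],[26.9,4.5,2.5,-83.7,4]]]'; python3 -m pendant '[[[0,0,0,0,4],[0,0,0,0,4],[0,0,0,0,4],[0,0,0,0,4],[0,0,0,0,4],[0,0,0,0,4],[0,0,0,0,4],[0,0,0,0,4],[0,0,0,0,4],[0,0,0,0,4]]]'; python3 -c "
from h import *
go(.535,.2005,.068,173.7)"
```

```text
t 56.1 pos [ 0.4896 -0.0684  0.1457] yaw 90.0 F [-0.2  0.8 -0.3] gap 0.0403  ->  [26.89  4.52  2.57] -83.7
time: 57.35
ee_pos: [0.5345, 0.2006, 0.1202]
orientation: [-180.0, -0.0, 173.6]
force: [-0.4, 0.2, 0.3]
finger_gap: 0.0399
finger_force: 0.0
time: 58.6
ee_pos: [0.5348, 0.2006, 0.1207]
orientation: [180.0, 0.0, 173.7]
force: [0.6, 0.1, -0.0]
finger_gap: 0.04
finger_force: 0.0
t 58.6 pos [0.5348 0.2006 0.1207] yaw 173.7 F [ 0.6  0.1 -0. ] gap 0.04  ->  [-0.02 -0.01  5.27] -0.0
```

```bash
python3 -m pendant '[[[0,0,1.5,0,4],[0,0,3,0,4],[0,0,4,0,4],[0,0,4.7,0,4],[0,0,5,0,4],[0,0,5.2,0,4],[0,0,5.2,0,2],[0,0,5.2,0,1],[0,0,5.2,0,1],[0,0,5.2,0,1]]]'; python3 -m pendant '[[[0,0,0,0,1],[0,0,0,0,1],[0,0,0,0,1],[0,0,0,0,1],[0,0,0,0,1],[0,0,0,0,1],[0,0,0,0,1],[0,0,0,0,1],[0,0,0,0,1],[0,0,0,0,1]]]'
```

```text
time: 59.85
ee_pos: [0.5352, 0.202, 0.069]
orientation: [179.9, 0.1, 173.7]
force: [-0.7, 14.4, -0.5]
finger_gap: 0.0139
finger_force: 30.0
time: 61.1
ee_pos: [0.5352, 0.202, 0.069]
orientation: [179.9, 0.1, 173.7]
force: [-0.8, 14.0, -0.8]
finger_gap: 0.0138
finger_force: 30.0
```

```bash
python3 -m pendant '[[[0,0.14,0,0,1],[0,0.14,0,10,1],[0,0.14,0,20,1],[0,0.14,0,30,1],[0,0.14,0,40,1],[0,0.14,0,50,1],[0,0.14,0,60,1],[0,0.14,0,70,1],[0,0.14,0,80,1],[0,0.14,0,85.3,1]]]'; python3 -m pendant '[[[0,0,0,0,1],[0,0,0,0,1],[0,0,0,0,1],[0,0,0,0,1],[0,0,0,0,1],[0,0,0,0,1],[0,0,0,0,1],[0,0,0,0,1],[0,0,0,0,1],[0,0,0,0,1]]]'
```

```text
time: 62.35
ee_pos: [0.5376, 0.2043, 0.0692]
orientation: [179.7, -0.2, 88.1]
force: [12.0, 21.0, -11.4]
finger_gap: 0.0144
finger_force: 30.0
time: 63.6
ee_pos: [0.5376, 0.2043, 0.0692]
orientation: [179.7, -0.2, 88.3]
force: [11.5, 19.9, -12.4]
finger_gap: 0.0137
finger_force: 30.0
```

```bash
python3 -m pendant '[[[0.1,0.06,-0.05,0,1],[0.2,0.12,-0.1,0,1],[0.2,0.12,-0.1,0,1],[0.2,0.12,-0.1,0,1],[0.2,0.12,-0.1,0,1],[0.2,0.12,-0.1,0,1],[0.2,0.12,-0.1,0,1],[0.2,0.12,-0.1,0,1],[0.2,0.12,-0.1,0,1],[0.2,0.12,-0.1,0,1]]]'; python3 -m pendant '[[[0,0,0,0,2],[0,0,0,0,3],[0,0,0,0,3],[0,0,0,0,3],[0,0,-2,0,3],[0,0,-4,0,3],[0,0,-7,0,3],[-5,0,-8,0,3],[-10,0,-8,0,3],[-15,0,-8,0,3]]]'; python3 -m pendant '[[[-4,0,0,0,4],[-8,0,0,0,4],[-12,0,0,0,4],[-12,0,0,0,4],[-12,0,0,0,4],[-12,0,0,0,4],[-12,0,0,0,4],[-12,0,0,0,4],[-12,0,0,0,4],[-12,0,0,0,4]]]'; python3 - <<'E'
from h import *
p,d,m=cam('top'); W=cloud(d,m); q,_,_=cam('side')
a=cv2.resize(p[195:300,160:260],None,fx=4,fy=4,interpolation=2); b=cv2.resize(q[275:380,230:330+45],None,fx=2.7,fy=2.7,interpolation=2)
h=max(a.shape[0],b.shape[0]); f=lambda i:cv2.copyMakeBorder(i,0,h-i.shape[0],0,0,0)
save("dial",np.hstack([f(a),f(b)]))
u=np.arange(640)[None];v=np.arange(480)[:,None]
k=(W[...,2]>.072)&(u>190)&(u<228)&(v>208)&(v<246); print("bar by depth",rects(k,.0845,m,15))
hsv=cv2.cvtColor(p,cv2.COLOR_RGB2HSV).astype(int)
rib=(hsv[...,2]<85)&(hsv[...,1]<60)&(u>180)&(u<240)&(v>252)&(v<268); print("rib",rects(rib,0.074,m,20))
print("pad z",np.nanmedian(W[...,2][268:273,206:214]))
E
```

```text
time: 64.85
ee_pos: [0.5376, 0.2046, 0.0693]
orientation: [179.9, -0.1, 88.4]
force: [11.5, 6.3, -19.0]
finger_gap: 0.0137
finger_force: 29.9
time: 66.1
ee_pos: [0.5318, 0.0526, 0.15]
orientation: [180.0, 0.0, 88.4]
force: [0.5, -0.1, 0.5]
finger_gap: 0.0301
finger_force: 0.0
time: 67.35
ee_pos: [0.5285, -0.0659, 0.1497]
orientation: [-180.0, -0.0, 88.4]
force: [-0.6, -0.2, 0.2]
finger_gap: 0.04
finger_force: 0.0
bar by depth [(535.1, 200.7, 41.7, 14.0, 89.1, 207, 225)]
rib [(466.8, 199.9, 87.8, 8.0, 89.0, 209, 260)]
pad z 0.07208209463617254
```

View pics/dial.png

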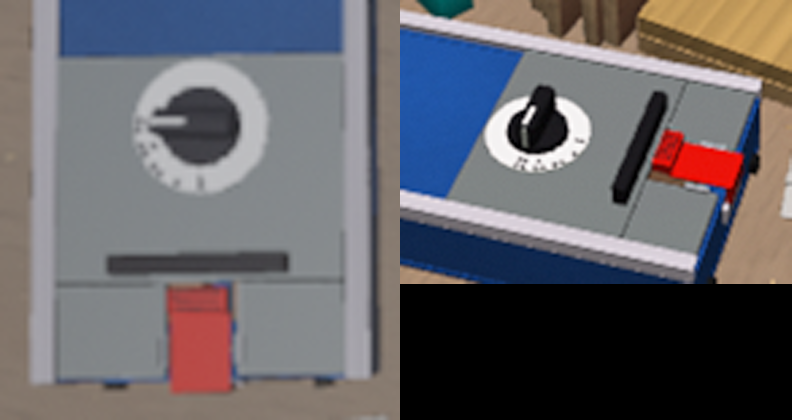

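The pointer (left crop (165,121)) is at the four-dot mark, the cover is shut, the tab is up and the arm is clear.

```bash
python3 -c "
from workcell import env
print(env.hand_in())"
```

```text
the job is handed in; nothing more can be done
None
```

I handed the job in: all four brown blocks lie flat in the case, the cover is shut with the latch snapped home, the dial points at four dots, and nothing touched the hinge or tape measure.

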